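Fit the sprung dust cap to the inspection camera's lens

ROBOT

A 7-joint arm with a two-finger parallel gripper is mounted at the origin on the work surface. World frame = base frame: x ahead of the robot, y to its left, z up, the work surface at z = 0. Lengths are in mm, angles in rad, forces in N, time in s.
With the tool pointing down it reaches from about 400 to 875 mm from the base axis. Payload 19.3 kg.
Tool frame: the origin (TCP) lies midway between the tips of the shut fingers; the grasp point (between the pads) lies 19 mm behind it (manip.grip_depth is the distance from the TCP to the grasp point, in mm); z points along the fingers, y is the direction in which the jaws open and shut (so a half turn about z gives the same grasp; the last joint's range is limited). The gripper opens to 85 mm and grips with 20 to 120 N. Pads are 22 mm wide; open, the fingers measure 114 mm over their backs; the gripper's body (76 mm by 85 mm) begins 54 mm behind the grasp point. The pads swing forward as they close: fully open they stand 13 mm farther back than shut.
Start: joints at [-1.304, 0.521, -0.036, 1.599, 0.021, 1.021, -0.113], TCP at [206.561, 589.87, 231.291] pointing down, gripper open.
Joint ranges: [-2.91, 2.91], [-0.3, 2.13], [-1.5, 1.42], [0.17, 2.43], [-1.26, 4.41], [0.16, 1.93], [-2.52, 2.52]. Speed limits (rad/s): [1.89, 1.89, 2.39, 2.39, 3.01, 3.01, 3.01].

INTERFACE

Orientations are given as [roll, pitch, yaw] about the fixed x, y, z axes, in that order (R = Rz(yaw) Ry(pitch) Rx(roll)).
In Python, from workcell import manip gives the robot as it stands.
- The arm moves only by the tool send_rows, never from a script. Its argument "commands" is a list of rows, each a list of 3 entries, a list of its own where there are three numbers: the shift along the tool's x, y, z in mm, then the turn, a rotation vector about the tool's x, y, z in rad, then the opening, from 0 (shut) to 1 (fully open). A call has 1 to 20 rows; each row is the pose to reach, as a shift and turn from the pose commanded when the call began, along the tool's axes at that moment; what a row does not reach only later rows make up. A row lasts 1/8 s, in which the tool goes at most 62.5 mm and 10.7 degrees, less where a joint would pass 70% of its speed; a pose out of reach is approached as far as the arm can. A call with a gripper value outside its range is refused whole. The fingers move at their own pace and stop on an object; "force" is the grip in N (left out, the last holds). Time passes only in rows, so rows that repeat a pose let the fingers close. It gives the time, the measured TCP pose, the force and the opening at its end, in the units of the state.
- manip.get_state(): the state, without advancing time (a new reading comes with each control period).
- manip.camera(name): name is "side" or "top"; returns a dict with "image" (420x560x3 uint8, red, green, blue), "range_z" (420x560 float32, mm along the optical axis (not along the pixel's ray), 0 where there is no reading), "vfov" (degrees; the focal length in pixels is half the picture's height over the tangent of half this angle, whatever the lens; pixels are square), "cx", "cy" (the principal point, pixels), "R" (3x3) and "t" (3): a world point X has camera coordinates R X + t. Camera axes: x right, y down, z forward; pixel columns grow to the right and rows downward; lengths in mm; the calibration is good to about 2 mm. A picture is of the moment at which its call begins.
- manip.close_job(): hands the job in, once; it reports no verdict.
Trained networks look in the newest picture that a camera, given by its name, has taken for a name from the list of things; names that differ only in an ending like _2 or _b are one class to them, and where a whole thing is asked for, a point or a joint stands for the part that bears it (a point fixed in the world has none). Each returns a list of dicts, best first, with "confidence" (0 to 1); they miss things now and then, are a little off and sometimes report something else, mostly with a low value. They report only what shows in the picture. A call takes as long as a camera call. They do not tell look-alikes from the thing itself.
- manip.cut_out(camera, query): "pixels" (420x560 bool, what is visible of it) and "rect" ([left, top, right, bottom] in pixels, round what is visible of it).
- manip.place_of(camera, query): "xy" ([column, row] in pixels: a listed point, or the origin of a listed thing).
The state is a dict: "time_s": time; "joints": joint angles; "joint_velocities": joint speeds; "tau": joint torques, N m; "tool_pos": TCP position; "eef_rot": TCP orientation; "wrist_force": force on the tool from outside, world axes, zero at the start; "torque": the same for the moment, N m; "opening": finger opening in mm.
Only numpy, scipy, OpenCV 4.12 (cv2) and the standard library are available. Lean on these libraries where they do the work, as an engineer would, in place of code of your own. Each camera call takes 0.05 s, during which the arm holds its last target.

TASK

Put the pinch-type dust cap on the inspection camera's upward-facing lens: pinch its two lugs together so that the side catches draw in, ease it into the lens mouth until the flange lies flush on the rim, then let go so that the catches spring out under the rim. The lens may stand a little off the camera's middle and the fit is close: feel it in with light pressure, never press on the camera with more than 30 N, and leave the other things on the bench where they are.

Things in the scene. Friction and masses are not known exactly. Their poses are not given: they have to be found in the camera images.
- cap: Black dust cap, about 60 g, lying plug-down on the mat. Origin: centre of its underside; z up, y along the line of its two tabs. From the underside up: round plug 48 mm across and 9 mm deep (its lowest 1.5 mm is 46.4 mm across), flange 62 mm across and 3 mm thick (9 to 12 mm up), then two upright lugs, each 18 mm wide (x), 4 mm thick (y), 12 to 32 mm above the underside.
- cap_center (a point): Centre of the cap, on its axis, 16 mm above its underside; axes as the cap's. The lugs' middle is 6 mm higher; their outer faces are at y = +19 and -19 mm at rest, +14 and -14 mm fully pinched.
- tab_a (a joint): Tab on the cap's +y side (lug and catch in one): 0 = sprung fully out, 0.005 m = fully pinched, at a hard stop. Spring 3 N at rest, 7 N pinched; 20 to 30 N across the lugs holds both in and carries the cap. Its catch, 14 mm wide, 1 to 4.5 mm above the underside, reaches 28 mm from the axis at rest, 23 mm (within the plug) when pinched.
- tab_b (a joint): Tab on the cap's -y side, the mirror image of the other: 0 = sprung fully out, 0.005 m = fully pinched.
- camera: Inspection camera standing lens-up, fixed: grey housing 100 x 100 x 58 mm with a black round lens barrel 74 mm across on top. Origin: centre of the housing's underside; z up. The barrel sits on a locked shift mount, so it stands off the housing's centre by up to 3.5 mm along each of x and y, differently each time. Pressed, the barrel sinks straight down about 0.4 mm per newton (7 mm at most) and springs back.
- lens_nominal (a point): Point on the housing's centre line level with the rim's top, 125 mm above the camera's underside, 143 mm above the bench; z up. The lens mouth's true centre is up to 5 mm aside, not measured. The rim is a flat lip 3 mm thick with a sharp-edged opening 50.4 mm across; below it the bore is 62 mm across. Glass 17 mm below the rim. The cap fits at any yaw; home, its underside is 9 mm below the rim.
- small_cap: Plain round cap without lugs, black, 45 mm in diameter, 10 mm high: not the one to fit. Origin at its underside. Leave alone.
- spool: Wire spool, steel, 52 mm in diameter, 35 mm high. Origin at its underside. Leave alone.
- driver: Screwdriver lying on the mat, 160 mm long. Leave alone.
- cleaner: White bottle, 44 mm in diameter, 110 mm high. Origin at its underside. Leave alone.
- tray: Grey parts tray 100 x 140 x 28 mm. Origin at its underside. Leave alone.
- board: Green circuit board 70 x 100 mm, 11 mm high with its parts. Origin at its underside. Leave alone.
- lens_tube: Spare lens tube standing on the mat, aluminium, 40 mm in diameter, 50 mm high. Origin at its underside. Leave alone.
- mat: Red bench mat, 560 x 920 x 2 mm, fixed; its top, on which the loose things lie, is 2 mm above the work surface. Origin at its underside.
Mind the look-alikes: they are no part of the job. What is shaped like the cap but purple or red is not meant.

How it is judged:
By the outcome, as a careful person would: the job done as asked, in the order asked, and still so for the second after the job is handed in, with the robot touching nothing.
It also fails if it takes over 61 s, if anything falls off the work surface, if the arm or the gripper's body presses on something with over 40 N, if the wrist force passes 120 N, or if a joint passes its speed limit or range.

## Working session

There is one attempt and no reset: what is moved stays moved. The work goes in short steps, Python scripts to look and compute and a tool call to move; the robot and the scene stay as the last step left them, time stands still between calls to the robot, and variables do not carry over. Pictures are saved under pics/ and viewed, and the job is handed in when it is done.

Besides the shell and the picture viewer there is one more tool, called after "Call:" in YAML: its name, and indented under it one key for each argument. send_rows: Moves the arm, as the interface text tells. Its arguments: {"type":"object","properties":{"commands":{"type":"array","items":{"type":"array"}},"force":{"type":"number"}},"required":["commands"]}

```bash
mkdir -p pics; ls
python3 - <<'E'
from workcell import manip
import cv2,numpy as np
print(manip.get_state()); print(manip.grip_depth)
for n in("side","top"):
    c=manip.camera(n); cv2.imwrite(f"pics/{n}0.png",c["image"][:,:,::-1]); print(n,c["vfov"],c["cx"],c["cy"],c["R"],c["t"])
    np.savez(f"{n}0.npz",**{k:np.array(c[k]) for k in c})
    for q in("cap","cap_center","camera","lens_nominal","small_cap","spool"):
        print(q,[(np.round(d["xy"],1),round(d["confidence"],2)) for d in manip.place_of(n,q)])
E
```

```text
pics
{'time_s': 0.0, 'joints': array([-1.30419998,  0.52203119, -0.03633016,  1.59998043,  0.02121632,
        1.02110057, -0.11277015]), 'joint_velocities': array([-0.00250505, -0.00029933, -0.00040951, -0.00163446, -0.00203191,
        0.0005643 ,  0.00017744]), 'tau': array([-1.53287678e-03, -9.27125001e+01,  1.97875321e+00, -3.69916821e+01,
        1.76579825e-02,  8.36444960e-03, -2.35725798e-05]), 'tool_pos': array([206.46951207, 589.56485061, 230.72487707]), 'eef_rot': array([-3.14046243e+00,  9.28907169e-05,  2.80482666e+00]), 'wrist_force': array([-1.2523059 ,  0.09702928,  0.80701588]), 'torque': array([ 0.00933421,  0.02069756, -0.04856731]), 'opening': 85.33630647312788}
18.700000000000003
side 47.43451821025321 286.35957097175896 210.47700814835295 [[ 0.96024101 -0.27885213 -0.01336781]
 [-0.21748185 -0.71716943 -0.6620949 ]
 [ 0.17503959  0.63867793 -0.74930077]] [-523.64442154  174.24401422 1163.92796404]
cap [(array([380.4, 282.5]), 0.91), (array([342.9, 302.2]), 0.83), (array([321.7, 266.1]), 0.71)]
cap_center [(array([321.4, 264.7]), 0.86), (array([343. , 298.1]), 0
[... 179 characters left out ...]
11.4]), 0.59)]
spool [(array([257.4, 243.7]), 0.86)]
top 47.893579167068 275.29130578367443 208.35954534181684 [[-0.02647786 -0.99958708  0.01116232]
 [-0.99220922  0.02491934 -0.12206512]
 [ 0.12173656 -0.01430738 -0.99245932]] [ -20.02914773  554.992497   1260.15728862]
cap [(array([308.3, 197.5]), 0.85), (array([340. , 152.6]), 0.67), (array([345.7, 190.2]), 0.59)]
cap_center [(array([337.7, 150.6]), 0.92), (array([349.1, 185.3]), 0.71), (array([311.6, 191.9]), 0.68), (array([338.4, 244.9]), 0.19)]
camera [(array([223.4, 218.1]), 0.63), (array([341.7, 242. ]), 0.21)]
lens_nominal [(array([216. , 215.3]), 0.92)]
small_cap [(array([339.9, 244.4]), 0.72)]
spool [(array([271. , 246.6]), 0.6)]
```

Run:
```python
import cv2
a=cv2.imread("pics/top0.png");b=cv2.imread("pics/side0.png")
cv2.imwrite("pics/top0z.png",cv2.resize(a[120:280,170:380],None,fx=3.7,fy=3.7,interpolation=cv2.INTER_CUBIC))
cv2.imwrite("pics/side0z.png",cv2.resize(b[120:340,180:440],None,fx=2.7,fy=2.7,interpolation=cv2.INTER_CUBIC))
```

```text
(no output)
```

View pics/top0.png

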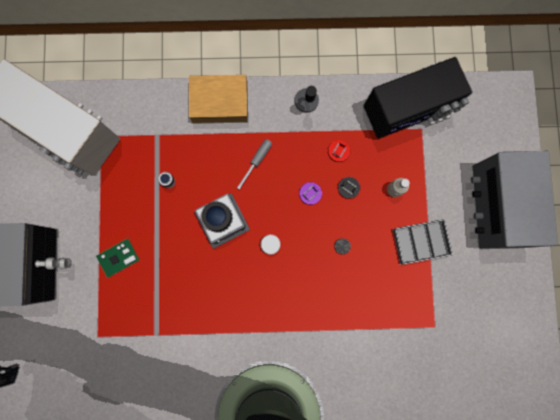

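View pics/top0z.png

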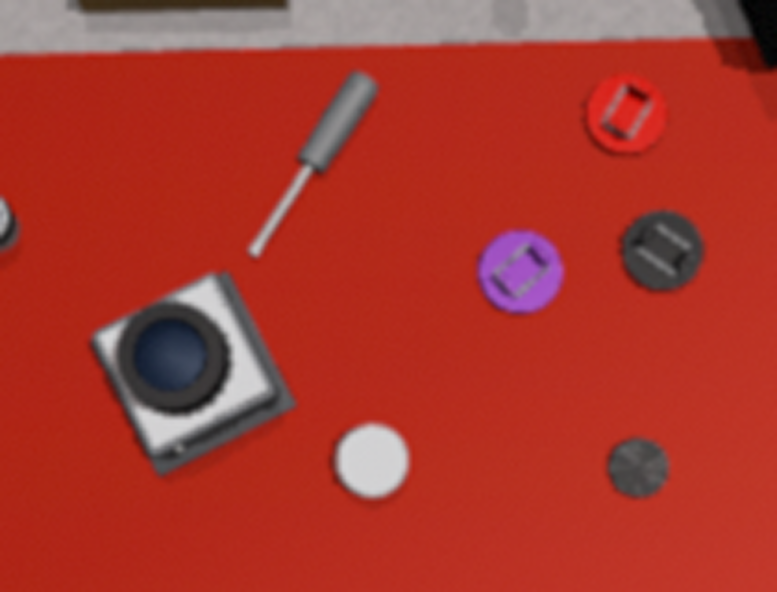

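View pics/side0z.png

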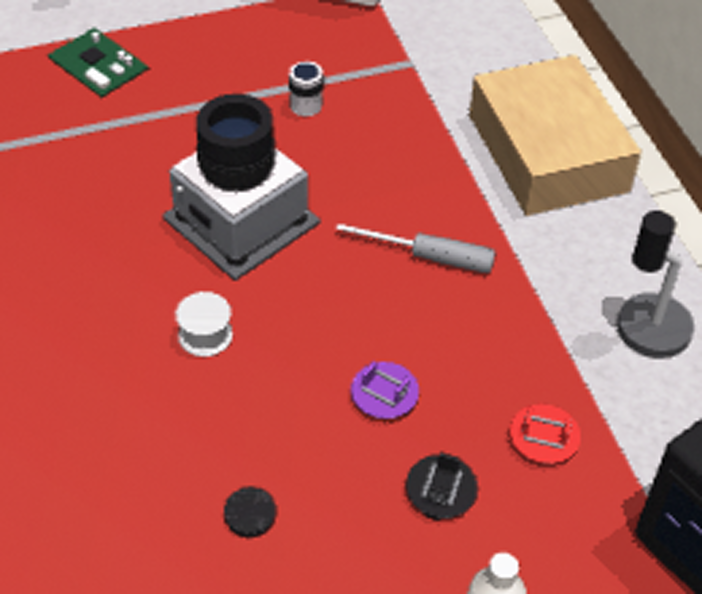

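```bash
cat > h.py <<'E'
import numpy as np,cv2
def load(n): return dict(np.load(n+".npz"))
def foc(c): return c["image"].shape[0]/2/np.tan(np.radians(float(c["vfov"]))/2)
def pts(c,r0,r1,c0,c1):
    v,u=np.mgrid[r0:r1,c0:c1]; z=c["range_z"][r0:r1,c0:c1]; f=foc(c)
    P=np.stack([(u-c["cx"])/f*z,(v-c["cy"])/f*z,z],-1)
    return (P-c["t"])@c["R"]
def ray(c,uv,zw):
    f=foc(c); d=np.array([(uv[0]-c["cx"])/f,(uv[1]-c["cy"])/f,1.]); d=c["R"].T@d; o=-c["R"].T@c["t"]
    return o+d*(zw-o[2])/d[2]
def proj(c,X):
    q=c["R"]@np.asarray(X,float)+c["t"]; f=foc(c); return np.array([f*q[0]/q[2]+c["cx"],f*q[1]/q[2]+c["cy"]])
E
python3 - <<'E'
from h import *
np.set_printoptions(linewidth=250,suppress=True)
c=load("top0")
P=pts(c,176,200,336,362); print(P[...,2].round().astype(int))
P=pts(c,190,245,194,250); print(P[::2,::2,2].round().astype(int))
im=c["image"][:,:,::-1]
a=cv2.resize(im[172:204,330:366],None,fx=10,fy=10,interpolation=cv2.INTER_CUBIC)
s=load("side0");b=cv2.resize(s["image"][280:320,325:362,::-1],None,fx=10,fy=10,interpolation=cv2.INTER_CUBIC)
b=b[:400];a=cv2.copyMakeBorder(a,0,80,0,0,cv2.BORDER_CONSTANT)
cv2.imwrite("pics/capz.png",np.clip(np.hstack([a,b]).astype(float)*2,0,255).astype(np.uint8))
for n,uv in (("top0",(347.8,187)),("side0",(343,300))): print(ray(load(n),uv,14))
E
```

```text
[[  -2    0    3    5    2    0   -3    0    0    5    0    2    2    1    4    4    2   -1    1    4    4   -2    3    5    2    0]
 [   3    4   -2    0   -1    3    0    1   -1   15   13   14   17   17   10   16   14    2    1    0    1   -2    2   -1   10    2]
 [   1    9    1    8    1    2    0    4   12   15   15   12   10    7   15   15   12   11   20    0    5   -3    6    5    4    4]
 [   3    9    5   -2    4    5   13   12   11   10   18   13   15   21    7   11    9   11   16   17   12    6    4   -4   -1   -1]
 [   0    5    2    4    3   14   15    8   13   13   34   32   13   18   14   12   14   13   12   14   16   13    2    6   -3    5]
 [   4   -5    5    5   12   15   11   15   11   31   36   31   19   14   14   15   13   12   16   14   14   15    5   -3    4    2]
 [   3   -4    0    3   17   11   14   12   14   38   31   12   12   19   16   11   15   17   18   14    7   12   15    2    3    1]
 [   2   -1    6   13   16   18   10   13   37   27    9   15   14   14   16   13   10   10   14   12   15   10   13   18    4    4]
 [   1    4    2   15   16   14   14
[... 5485 characters left out ...]
  5    6   -1    2    1    1    0    0]
 [   1   -2    4    6    0    2    0   16   72   82   79   77   79   75   69   49   48    8   16    8    7   -2    0    3    4   -1    4    1]
 [   2    2   -3    0    2    4    4    3   74   79   75   77   66   44    4   10    5   12    7    7    2   -2    3    3    3    3   -2    2]
 [   5   -1    6   -2    4   -2    1    5    5   73   67   48   20    9   10    7    2    0    3    5    5   -1    3    0    2   -3    1    0]
 [   2    2   -3    4    0   -3    1    1   -3    4   10    8 1319    8   -3   -1    3    4    0    3    1    1    1    0   -1    1   -1   -1]]
[ 611.90512417 -239.22852557   14.        ]
[ 611.05605239 -243.75839274   14.        ]
```

View pics/capz.png

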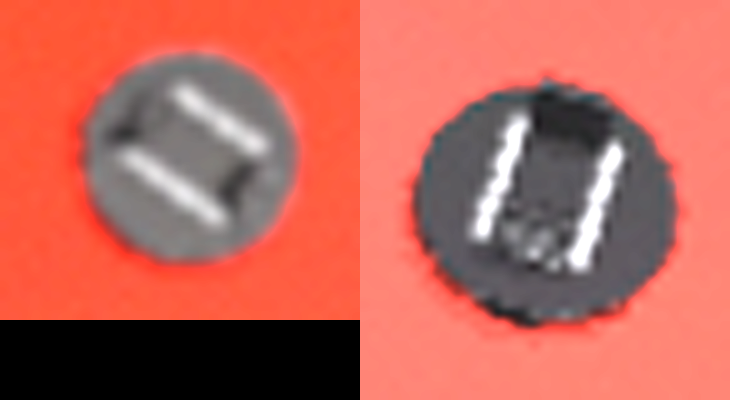

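```bash
cat >> h.py <<'E'
from scipy.optimize import least_squares
def circ(X,Y,r=None):
    x0=[X.mean(),Y.mean()]+([] if r else [25.])
    f=lambda p: np.hypot(X-p[0],Y-p[1])-(r or p[2])
    s=least_squares(f,x0,loss="soft_l1"); return s.x, np.sqrt(np.mean(s.fun**2))
def ellc(mask):
    cs,_=cv2.findContours(mask.astype(np.uint8),cv2.RETR_EXTERNAL,cv2.CHAIN_APPROX_NONE)
    k=max(cs,key=cv2.contourArea); return k[:,0,:].astype(float)
E
python3 - <<'E'
from h import *
np.set_printoptions(suppress=True,precision=2)
for n,box in (("top0",(174,201,334,364)),("side0",(284,318,328,362))):
    c=load(n); P=pts(c,*box); z=P[...,2]; 
    ok=(c["range_z"][box[0]:box[1],box[2]:box[3]]>0)
    im=c["image"][box[0]:box[1],box[2]:box[3]].astype(int)
    L=ok&(z>25)&(z<45); 
    X=P[L]; 
    _,_,vt=np.linalg.svd(X[:,:2]-X[:,:2].mean(0)); t=(X[:,:2]-X[:,:2].mean(0))@vt[0]
    # cluster
    lab=cv2.kmeans(X[:,:2].astype(np.float32),2,None,(3,50,.1),5,cv2.KMEANS_PP_CENTERS)
    m=lab[2]; d=m[1]-m[0]; print(n,"lugs",m,"dist",np.linalg.norm(d),"ang",np.degrees(np.arctan2(d[1],d[0])),"mid",m.mean(0),L.sum())
    # flange by nonred
    nr=(im[...,0]-im[...,1]<60); nr=cv2.morphologyEx(nr.astype(np.uint8),cv2.MORPH_CLOSE,np.ones((5,5)))
    cs=ellc(nr); C=np.array([ray(c,(u+box[2],v+box[0]),14) for u,v in cs]); 
    print("flange",circ(C[:,0],C[:,1]), "centroid", nr.sum())
    vv,uu=np.nonzero(nr); print("  centroid ray",ray(c,(uu.mean()+box[2],vv.mean()+box[0]),14))
# lens
for n,box in (("top0",(190,245,190,250)),("side0",(140,200,235,300))):
    c=load(n); P=pts(c,*box); z=P[...,2]; ok=(c["range_z"][box[0]:box[1],box[2]:box[3]]>0)
    rim=ok&(z>133)&(z<152)
    k=cv2.morphologyEx(rim.astype(np.uint8),cv2.MORPH_CLOSE,np.ones((3,3)))
    cs,hi=cv2.findContours(k,cv2.RETR_CCOMP,cv2.CHAIN_APPROX_NONE)
    for q in cs:
        if len(q)>30:
            q=q[:,0,:]; C=np.array([ray(c,(u+box[2],v+box[0]),143) for u,v in q]); print(n,"rim",circ(C[:,0],C[:,1]))
    X=P[rim]; print("rim zmean",np.median(X[:,2]),"centroid",X.mean(0))
E
```

```text
top0 lugs [[ 601.08 -256.47]
 [ 621.94 -228.88]] dist 34.5871 ang 52.902523 mid [ 611.51 -242.68] 24
flange (array([ 611.49, -241.31,   29.25]), np.float64(0.7740593018192233)) centroid 367
  centroid ray [ 611.37 -241.33   14.  ]
side0 lugs [[ 601.59 -256.27]
 [ 622.37 -229.51]] dist 33.874786 ang 52.162777 mid [ 611.98 -242.89] 51
flange (array([ 611.29, -242.91,   30.3 ]), np.float64(1.5648140926082144)) centroid 512
  centroid ray [ 610.9  -243.44   14.  ]
top0 rim (array([526.45, 116.14,  35.99]), np.float64(0.7112760749615998))
top0 rim (array([526.76, 116.42,  26.07]), np.float64(0.6633285073606754))
rim zmean 141.87474442591852 centroid [526.19 115.96 141.68]
side0 rim (array([527.44, 112.54,  38.34]), np.float64(1.939892594238345))
side0 rim (array([527.73, 114.74,  24.79]), np.float64(1.0587719471881791))
rim zmean 141.9736800545017 centroid [527.41 112.42 141.36]
```

```bash
cat > mv.py <<'E'
import numpy as np,json,sys
# cmd pose file: x,y,z,ang of tool y (deg); tool straight down
def get(): return json.load(open("cmd.json"))
def axes(a):
    a=np.radians(a); y=np.array([np.cos(a),np.sin(a),0]); z=np.array([0,0,-1.]); return np.stack([np.cross(y,z),y,z])
def plan(x,y,z,a):
    c=get(); A=axes(c[3]); d=A@(np.array([x,y,z])-c[:3]); return np.round(d,2), round(float(-np.radians(a-c[3])),4)
def done(sh,rz):
    c=get(); A=axes(c[3]); p=np.array(c[:3])+A.T@np.array(sh); json.dump([*p.tolist(),c[3]-float(np.degrees(rz))],open("cmd.json","w")); print(get())
E
python3 - <<'E'
import json,numpy as np
json.dump([206.561,589.87,231.291,np.degrees(2.80482666)-90],open("cmd.json","w"))
from mv import *
print(plan(520,150,231.3,52.5)); print(plan(611.5,-242.3,231.3,52.5))
E
```

```text
(array([-4.4118e+02, -3.1159e+02, -1.0000e-02]), 0.3177)
(array([-6.5717e+02, -6.5162e+02, -1.0000e-02]), 0.3177)
```

Call:
send_rows:
  commands:
    - [[-441, -312, 0], [0, 0, 0.318], 0.6]
    - [[-441, -312, 0], [0, 0, 0.318], 0.6]
    - [[-441, -312, 0], [0, 0, 0.318], 0.6]
    - [[-441, -312, 0], [0, 0, 0.318], 0.6]
    - [[-441, -312, 0], [0, 0, 0.318], 0.6]
    - [[-441, -312, 0], [0, 0, 0.318], 0.6]
    - [[-441, -312, 0], [0, 0, 0.318], 0.6]
    - [[-441, -312, 0], [0, 0, 0.318], 0.6]
    - [[-441, -312, 0], [0, 0, 0.318], 0.6]
    - [[-657.2, -651.6, 0], [0, 0, 0.318], 0.6]
    - [[-657.2, -651.6, 0], [0, 0, 0.318], 0.6]
    - [[-657.2, -651.6, 0], [0, 0, 0.318], 0.6]
    - [[-657.2, -651.6, 0], [0, 0, 0.318], 0.6]
    - [[-657.2, -651.6, 0], [0, 0, 0.318], 0.6]
    - [[-657.2, -651.6, 0], [0, 0, 0.318], 0.6]
    - [[-657.2, -651.6, 0], [0, 0, 0.318], 0.6]
    - [[-657.2, -651.6, 0], [0, 0, 0.318], 0.6]
    - [[-657.2, -651.6, 0], [0, 0, 0.318], 0.6]
    - [[-657.2, -651.6, 0], [0, 0, 0.318], 0.6]
  force: 25

```text
time_s: 3.08
tool_pos: [611.7, -241.1, 231.5]
eef_rot: [3.141, -0.0, 2.488]
wrist_force: [-0.2, 0.0, -0.1]
opening: 51.1
```

Call:
send_rows:
  commands:
    - [[0, 0, 60], [0, 0, 0], 0.6]
    - [[0, 0, 120], [0, 0, 0], 0.6]
    - [[0, 0, 171.3], [0, 0, 0], 0.6]
    - [[0, 0, 171.3], [0, 0, 0], 0.6]
    - [[0, 0, 171.3], [0, 0, 0], 0.6]

```text
time_s: 3.7
tool_pos: [612.6, -242.4, 62.2]
eef_rot: [3.141, 0.002, 2.487]
wrist_force: [1.2, -0.4, 0.3]
opening: 51.6
```

Run:
```python
from mv import *; done([-657.2,-651.6,0],.318); done([0,0,171.3],0)
from workcell import manip
from h import *
s=manip.get_state(); print(s["tool_pos"],s["eef_rot"],s["wrist_force"])
ims=[]
for n,b in(("top",(160,220,310,380)),("side",(250,330,300,390))):
    c=manip.camera(n); np.savez(n+"1.npz",**{k:np.array(c[k]) for k in c})
    ims.append(cv2.resize(np.clip(c["image"][b[0]:b[1],b[2]:b[3],::-1].astype(float)*1.6,0,255).astype(np.uint8),(395,int(395*(b[1]-b[0])/(b[3]-b[2]))),interpolation=cv2.INTER_CUBIC))
h=max(i.shape[0] for i in ims)
cv2.imwrite("pics/above.png",np.hstack([cv2.copyMakeBorder(i,0,h-i.shape[0],0,0,cv2.BORDER_CONSTANT) for i in ims]))
```

```text
[611.5325050880929, -242.2913305523664, 231.291, 52.484671998614935]
[611.5325050880929, -242.2913305523664, 59.990999999999985, 52.484671998614935]
[ 612.55582391 -242.43147812   62.22942221] [3.14091850e+00 2.15281481e-03 2.48714767e+00] [ 1.23267127 -0.38721848  0.3205082 ]
```

View pics/above.png

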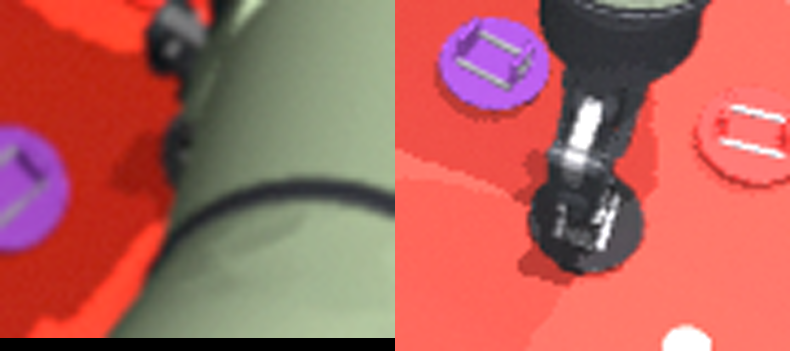

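Call:
send_rows:
  commands:
    - [[0, 0, 15], [0, 0, 0], 0.6]
    - [[0, 0, 30], [0, 0, 0], 0.6]
    - [[0, 0, 38], [0, 0, 0], 0.6]
    - [[0, 0, 44], [0, 0, 0], 0.6]
    - [[0, 0, 44], [0, 0, 0], 0.6]
    - [[0, 0, 44], [0, 0, 0], 0.6]

```text
time_s: 4.55
tool_pos: [611.7, -242.4, 16.3]
eef_rot: [3.141, 0.0, 2.487]
wrist_force: [0.2, 1.1, -0.2]
opening: 51.5
```

Call:
send_rows:
  commands:
    - [[0, 0, 0], [0, 0, 0], 0.2]
    - [[0, 0, 0], [0, 0, 0], 0.2]
    - [[0, 0, 0], [0, 0, 0], 0.2]
    - [[0, 0, 0], [0, 0, 0], 0.2]
    - [[0, 0, 0], [0, 0, 0], 0.2]
    - [[0, 0, 0], [0, 0, 0], 0.2]
    - [[0, 0, 0], [0, 0, 0], 0.2]
  force: 28

```text
time_s: 5.42
tool_pos: [611.9, -242.5, 17.0]
eef_rot: [3.141, 0.001, 2.487]
wrist_force: [-1.9, 1.4, 10.3]
opening: 26.6
```

Call:
send_rows:
  commands:
    - [[0, 0, -2], [0, 0, 0], 0.2]
    - [[0, 0, -5], [0, 0, 0], 0.2]
    - [[0, 0, -15], [0, 0, 0], 0.2]
    - [[0, 0, -40], [0, 0, 0], 0.2]
    - [[0, 0, -90], [0, 0, 0], 0.2]
    - [[0, 0, -150], [0, 0, 0], 0.2]
    - [[0, 0, -200], [0, 0, 0], 0.2]
    - [[0, 0, -200], [0, 0, 0], 0.2]
    - [[0, 0, -200], [0, 0, 0], 0.2]

```text
time_s: 6.55
tool_pos: [611.2, -242.1, 216.0]
eef_rot: [3.141, -0.0, 2.487]
wrist_force: [0.2, -0.2, -1.6]
opening: 26.6
```

```bash
cat > snap.py <<'E'
from workcell import manip
from h import *
import sys
def snap(tag,side=(100,330,200,420),top=(130,290,170,380)):
    out=[]
    for n,b in(("side",side),("top",top)):
        c=manip.camera(n); np.savez(n+tag+".npz",**{k:np.array(c[k]) for k in c})
        out.append(cv2.resize(np.clip(c["image"][b[0]:b[1],b[2]:b[3],::-1].astype(float)*1.5,0,255).astype(np.uint8),(395,int(395*(b[1]-b[0])/(b[3]-b[2]))),interpolation=cv2.INTER_CUBIC))
    h=max(i.shape[0] for i in out)
    cv2.imwrite(f"pics/s{tag}.png",np.hstack([cv2.copyMakeBorder(i,0,h-i.shape[0],0,0,cv2.BORDER_CONSTANT) for i in out]))
E
python3 - <<'E'
from mv import *; done([0,0,44],0);done([0,0,-200],0)
from snap import *
s=manip.get_state(); print(s["tool_pos"],s["eef_rot"],s["wrist_force"],s["opening"])
snap("2")
E
```

```text
[611.5325050880929, -242.2913305523664, 15.990999999999985, 52.484671998614935]
[611.5325050880929, -242.2913305523664, 215.99099999999999, 52.484671998614935]
[ 611.23973312 -242.12801843  215.97255486] [ 3.14149013e+00 -1.30651808e-04  2.48681828e+00] [ 0.18180417 -0.24576093 -1.60913836] 26.63971885015652
```

View pics/s2.png

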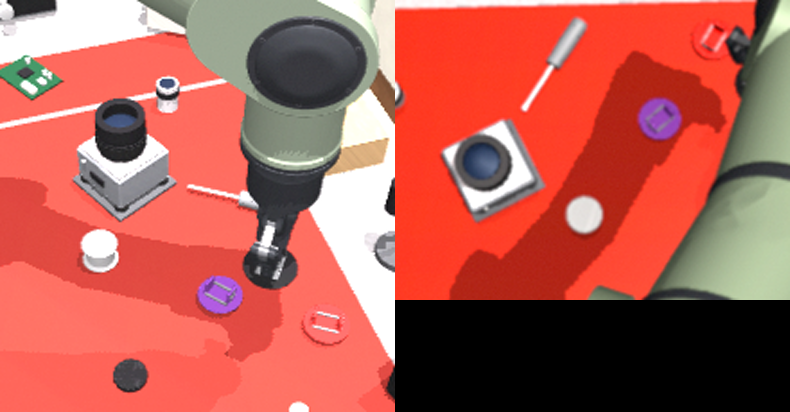

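Run:
```python
from mv import *; print(plan(527,115,195,get()[3]))
```

```text
(array([284.63, 231.92,  20.99]), -0.0)
```

Call:
send_rows:
  commands:
    - [[142, 116, 0], [0, 0, 0], 0.2]
    - [[284.6, 231.9, 0], [0, 0, 0], 0.2]
    - [[284.6, 231.9, 0], [0, 0, 0], 0.2]
    - [[284.6, 231.9, 0], [0, 0, 0], 0.2]
    - [[284.6, 231.9, 0], [0, 0, 0], 0.2]
    - [[284.6, 231.9, 0], [0, 0, 0], 0.2]
    - [[284.6, 231.9, 0], [0, 0, 0], 0.2]
    - [[284.6, 231.9, 21], [0, 0, 0], 0.2]
    - [[284.6, 231.9, 21], [0, 0, 0], 0.2]
    - [[284.6, 231.9, 21], [0, 0, 0], 0.2]
    - [[284.6, 231.9, 21], [0, 0, 0], 0.2]

```text
time_s: 8.02
tool_pos: [527.3, 114.6, 195.5]
eef_rot: [3.141, 0.0, 2.486]
wrist_force: [-0.1, 0.6, 0.0]
opening: 26.5
```

Run:
```python
from mv import *; done([284.6,231.9,21],0)
from snap import *
s=manip.get_state(); print(s["tool_pos"],s["eef_rot"],s["wrist_force"],s["opening"])
snap("3",side=(90,250,190,350),top=(170,260,170,290))
```

```text
[527.0114910596336, 114.96343594851743, 194.99099999999999, 52.484671998614935]
[527.28938212 114.6470867  195.46569865] [3.14118706e+00 3.66185404e-04 2.48618972e+00] [-0.12849193  0.63067714  0.022982  ] 26.49317717412329
```

View pics/s3.png

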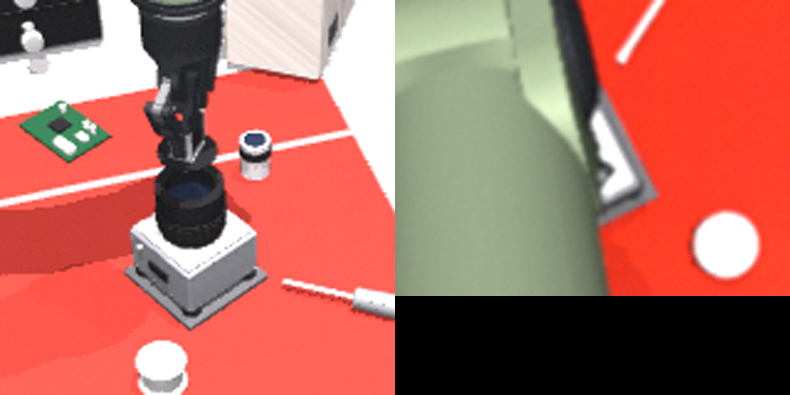

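Run:
```python
from h import *
np.set_printoptions(suppress=True,precision=1,linewidth=220)
c=load("side3"); b=(140,170,245,285)
P=pts(c,*b); print(P[...,2].round().astype(int))
a=cv2.resize(np.clip(c["image"][110:220,230:310,::-1].astype(float)*2.5,0,255).astype(np.uint8),None,fx=5.4,fy=5.4,interpolation=cv2.INTER_CUBIC); cv2.imwrite("pics/z3.png",a)
```

```text
[[ 3  1  0 ...  5 -1  3]
 [-2  0  2 ...  4  0  3]
 [ 4  1 -3 ...  0  5  2]
 ...
 [-2  1  1 ...  1  6  4]
 [ 2  0  2 ...  4  5  2]
 [ 2  3 -2 ...  3  1  3]]
```

View pics/z3.png

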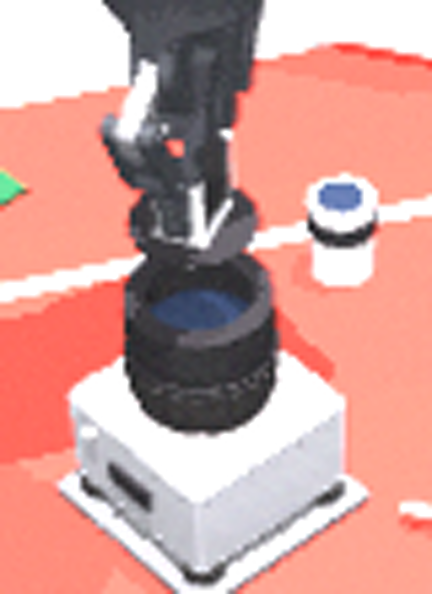

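Run:
```python
from h import *
import sys
np.set_printoptions(suppress=True,precision=1,linewidth=250,threshold=sys.maxsize)
c=load("side3"); b=(142,166,250,282)
P=pts(c,*b); print(P[...,2].round().astype(int))
```

```text
[[  1   2 257 258 254 250 261 263 265 263 269 263 257 253 243 246 239 239 213 213 212 208 209  -1   5   5   0   2   1   2   1   4]
 [  4   1   2 253 249 250 250 248 252 260 261 258 254 249 246 241 237 231 208 209 211 206 206 206   5   2   3   2   3  -1   1   3]
 [  2   7 980 246 247 248 245 246 250 246 257 258 253 249 246 237 233 228 205 205 207 203 206 200   0   2   4   1   2   3  -3   2]
 [ -3   4   1   1   0 242 245 245 245 247 252 251 248 245 244 226 225 225 201 201 204 204 200 191 191   1   1   4   3   3   1  -1]
 [  4   4   1   1   4   2 193 193 192 227 242 245 249 243 228 226 228 222 199 200 200 198 198 193 192 189 194   4   1  -1   5   1]
 [  5   2   0   2   0 189 191 189 190 221 224 223 224 225 227 220 223 220 193 197 199 193 193 189 192 190 192   1   2  -1   1   0]
 [  1   5  -3   2 193 195 192 191 193 218 221 221 222 223 220 217 218 216 193 192 196 195 198 191 189 189 191 191   3   2   2   5]
 [  0   2   1  -1 192 193 193 191 191 216 219 218 217 220 221 218 215 212 191 193 189 195 192 193 191 196 192 191   2  -2   6   0]
 [  2   4   2   2 195 193 191 192 196 212 216 217 21
[... 1344 characters left out ...]
131 130 133 141 143 140 142 144 142  -2   0]
 [  1   5   2   1 141 141 140 145 142 134 130 129 125 122 121 122 125 123 124 120 121 129 125 128 130 141 139 142 141 142 143   2]
 [  1  -2   3 140 142 140 142 140 130 129 124 124 123 123 123 122 118 121 126 120 122 121 123 125 129 126 144 141 141 142 142   3]
 [ -1   3   0 141 144 142 140 141 130 126 121 121 120 118 116 120 121 120 122 121 119 116 121 122 123 124 137 145 144 143 144   6]
 [  2  -1  -1 144 144 144 143 125 124 124 121 117 123 119 124 122 122 124 122 124 122 122 122 115 121 121 125 145 143 143 145  -3]
 [980   3   0 142 141 142 145 123 120 116 119 123 121 125 126 125 124 125 126 127 127 124 122 123 122 117 119 144 142 144 144   0]]
```

```bash
cat > fit.py <<'E'
from h import *
from scipy.optimize import minimize
def inter(c,b,zw,ss=5):
    # supersampled ray-plane xy for each pixel -> (H,W,ss*ss,2)
    v,u=np.mgrid[b[0]:b[1],b[2]:b[3]].astype(float); o=(np.arange(ss)+.5)/ss-.5
    dv,du=[q.ravel() for q in np.meshgrid(o,o,indexing="ij")]
    u=u[...,None]+du; v=v[...,None]+dv; f=foc(c)
    d=np.stack([(u-c["cx"])/f,(v-c["cy"])/f,np.ones_like(u)],-1)@c["R"]; O=-c["R"].T@c["t"]
    return (O+d*((zw-O[2])/d[...,2])[...,None])[...,:2]
def fitmask(mask,w,covs,x0):
    def cost(p): return (w*np.abs(covs(p)-mask)).sum()
    best=None
    g=np.arange(-8,8.1,1)
    C=np.array([[cost((x0[0]+i,x0[1]+j)) for j in g] for i in g]); k=np.unravel_index(C.argmin(),C.shape)
    r=minimize(cost,[x0[0]+g[k[0]],x0[1]+g[k[1]]],method="Nelder-Mead",options=dict(initial_simplex=np.array([[0,0],[1,0],[0,1]])+[x0[0]+g[k[0]],x0[1]+g[k[1]]]))
    return r.x,r.fun
def fitlens(c,b,zr=143,wmask=None,x0=(527,115)):
    z=pts(c,*b)[...,2]; ok=c["range_z"][b[0]:b[1],b[2]:b[3]]>0
    m=((z>136)&(z<150)).astype(float); I=inter(c,b,zr)
    def cov(p):
        r=np.hypot(I[...,0]-p[0],I[...,1]-p[1]); return ((r<37)&(r>25.2)).mean(-1)
    w=ok.astype(float)
    if wmask is not None: w*=wmask
    return fitmask(m,w,cov,x0)
def fitflange(c,b,zt,x0,lo,hi):
    z=pts(c,*b)[...,2]; ok=c["range_z"][b[0]:b[1],b[2]:b[3]]>0
    m=((z>lo)&(z<hi)).astype(float); I=inter(c,b,zt); J=inter(c,b,zt-3)
    w=(ok&(z<hi)).astype(float)
    def cov(p):
        return ((np.hypot(I[...,0]-p[0],I[...,1]-p[1])<31)|(np.hypot(J[...,0]-p[0],J[...,1]-p[1])<31)).mean(-1)
    return fitmask(m,w,cov,x0)
if __name__=="__main__":
    print("lens top",fitlens(load("top0"),(190,245,190,250)))
    print("lens side",fitlens(load("side0"),(140,200,235,300)))
    print("cap side3",fitflange(load("side3"),(142,164,245,290),192,(527,115),183,200))
    print("cap top0 on mat",fitflange(load("top0"),(172,204,332,366),14,(611,-242),7,24))
    print("cap side0 on mat",fitflange(load("side0"),(280,322,325,365),14,(611,-242),7,24))
E
python3 fit.py
```

```text
lens top (array([526.68683052, 116.45906544]), np.float64(39.08))
lens side (array([527.81330872, 114.79477692]), np.float64(68.67999999999999))
cap side3 (array([527.3298192 , 114.26982975]), np.float64(12.760000000000002))
cap top0 on mat (array([ 611.53392789, -242.68076403]), np.float64(40.32))
cap side0 on mat (array([ 612.53585994, -241.92155987]), np.float64(21.520000000000003))
```

Run:
```python
from mv import *; print(plan(527.5,115.5,161,get()[3]))
```

```text
(array([-0.06,  0.72, 33.99]), -0.0)
```

Call:
send_rows:
  commands:
    - [[-0.1, 0.7, 12], [0, 0, 0], 0.2]
    - [[-0.1, 0.7, 24], [0, 0, 0], 0.2]
    - [[-0.1, 0.7, 34], [0, 0, 0], 0.2]
    - [[-0.1, 0.7, 34], [0, 0, 0], 0.2]
    - [[-0.1, 0.7, 34], [0, 0, 0], 0.2]
    - [[-0.1, 0.7, 34], [0, 0, 0], 0.2]

```text
time_s: 8.88
tool_pos: [527.7, 115.5, 161.3]
eef_rot: [3.141, 0.0, 2.487]
wrist_force: [-0.2, 0.0, -0.9]
opening: 26.1
```

Run:
```python
from mv import *; done([-0.1,.7,34],0)
from snap import *
s=manip.get_state(); print(s["tool_pos"],s["eef_rot"],s["wrist_force"],s["torque"],s["opening"])
snap("4",side=(120,220,220,320))
from fit import *
print(fitflange(load("side4"),(145,178,245,290),158,(527,115),151,166))
import sys
np.set_printoptions(linewidth=250,threshold=sys.maxsize)
print(pts(load("side4"),150,180,250,284)[...,2].round().astype(int))
```

```text
[527.5170916588368, 115.45777190117046, 160.99099999999999, 52.484671998614935]
[527.68554064 115.47531916 161.32739542] [3.14111745e+00 3.12374903e-04 2.48672036e+00] [-0.15768822  0.0471681  -0.86279445] [ 0.00666471 -0.00681466 -0.01950013] 26.112206596498805
(array([527.7801047 , 114.69210985]), np.float64(11.32))
[[  3   4 239 241 238 240 241 246 248 244 244 239 234 231 211 218 219 213 183 181 186 187 184 182   1   1  -2   2   0  -2  -1   1  -1   1]
 [  2   0 231 235 235 234 237 237 240 241 241 240 233 231 214 216 213 211 181 178 180 179 180 178   0   2   2   3   2   0  -1   5   3   2]
 [  2  -1   2 228 229 228 233 232 233 238 239 236 228 227 222 210 214 209 180 178 181 181 180 177   1   1  -4   3   4   0  -1   2   2   0]
 [ -4   4   1 220 222 220 215 216 228 232 233 233 229 222 218 207 211 206 197 176 176 176 174 174   2   2   4   2   3  -1   2   0   2   6]
 [  0   4   1   5 214 216 211 215 216 215 223 224 222 220 215 204 207 201 194 172 174 168 171 167 159   2   0   2   0   1   1   1  -1   2]
 [  1   3   1   4 206 207 211 212 213 212 215 219 222 218 213 198 194 195 190 170 169
[... 2690 characters left out ...]
  3]
 [  2   1   4 108 113 123 127 127 132 134 131 139 137 136 137 138 141 138 137 137 136 135 135 135 133 132 134 126 125 116 114 105  81  -1]
 [  3   4   2 108 114 116 126 127 132 130 133 131 132 135 135 135 136 136 133 138 136 134 135 132 130 128 128 124 114 117 112 109  80  80]
 [  1  82  79 108 110 114 119 124 127 125 129 131 127 130 132 131 132 131 136 129 132 128 129 128 123 127 118 114 112 112 111 106  80  78]
 [ 79  80  80 101 108 112 115 114 119 122 123 127 126 127 126 129 130 980 127 130 125 126 123 123 121 121 116 114 112 114 104 101  82  79]
 [ 77  82  81  99 105 109 114 117 115 117 120 119 121 124 123 125 126 124 125 126 128 123 118 117 119 115 113 111 113 110 103 103  81  81]]
```

View pics/s4.png

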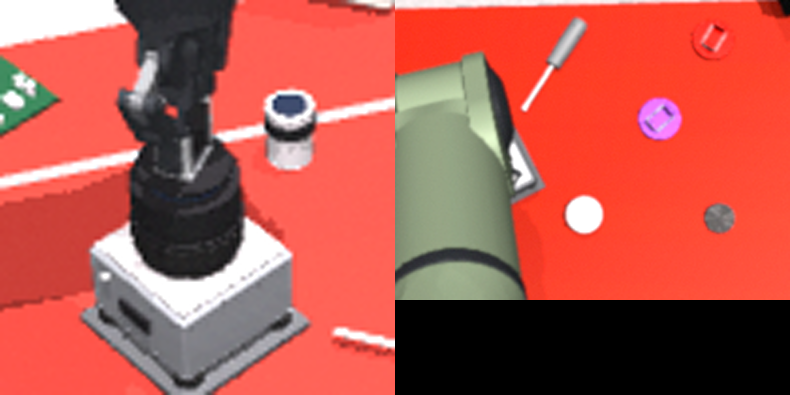

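Call:
send_rows:
  commands:
    - [[0, 0, 1], [0, 0, 0], 0.2]
    - [[0, 0, 2], [0, 0, 0], 0.2]
    - [[0, 0, 3], [0, 0, 0], 0.2]
    - [[0, 0, 4], [0, 0, 0], 0.2]
    - [[0, 0, 4], [0, 0, 0], 0.2]
    - [[0, 0, 4], [0, 0, 0], 0.2]
    - [[0, 0, 4], [0, 0, 0], 0.2]

```text
time_s: 9.85
tool_pos: [527.5, 115.4, 157.1]
eef_rot: [3.142, 0.0, 2.487]
wrist_force: [-0.1, 0.2, 1.8]
opening: 26.8
```

Call:
send_rows:
  commands:
    - [[0, 0, 1], [0, 0, 0], 0.2]
    - [[0, 0, 2], [0, 0, 0], 0.2]
    - [[0, 0, 2], [0, 0, 0], 0.2]
    - [[0, 0, 2], [0, 0, 0], 0.2]

```text
time_s: 10.35
tool_pos: [527.6, 115.5, 155.1]
eef_rot: [3.141, 0.0, 2.487]
wrist_force: [-1.4, 0.3, 6.8]
opening: 26.4
```

Run:
```python
from mv import *; done([0,0,6],0)
from workcell import manip
s=manip.get_state(); print(s["tool_pos"],s["eef_rot"],s["wrist_force"],s["torque"],s["opening"])
```

```text
[527.5170916588368, 115.45777190117046, 154.99099999999999, 52.484671998614935]
[527.58352632 115.50493986 155.13505111] [3.14135378e+00 1.20801882e-04 2.48679326e+00] [-1.38022851  0.32531878  6.81210825] [-0.12955247  0.35689778 -0.01406269] 26.40627576250032
```

Call:
send_rows:
  commands:
    - [[0.1, 0.5, 0], [0, 0, 0], 0.2]
    - [[0.2, 1.0, 0], [0, 0, 0], 0.2]
    - [[0.2, 1.0, 0], [0, 0, 0], 0.2]

```text
time_s: 10.72
tool_pos: [527.7, 115.8, 155.0]
eef_rot: [-3.141, -0.0, 2.486]
wrist_force: [-3.2, -3.5, 5.9]
opening: 26.5
```

```bash
cat > st.py <<'E'
from workcell import manip
import numpy as np
np.set_printoptions(suppress=True,precision=3)
s=manip.get_state(); print(s["time_s"],s["tool_pos"],s["eef_rot"],s["wrist_force"],s["torque"],s["opening"])
E
python3 -c "
from mv import *; done([0.2,1,0],0)"; python3 st.py
```

```text
[527.9674272164797, 116.37275708439611, 154.99099999999999, 52.484671998614935]
10.725 [527.71  115.776 154.963] [-3.141 -0.     2.486] [-3.214 -3.465  5.936] [-0.862  0.711 -0.038] 26.542239965391417
```

Call:
send_rows:
  commands:
    - [[0, 0, -1.5], [0, 0, 0], 0.2]
    - [[0, 0.3, -1.5], [0, 0, 0], 0.2]
    - [[0.1, 0.6, -1.5], [0, 0, 0], 0.2]
    - [[0.1, 0.6, -1.5], [0, 0, 0], 0.2]

```text
time_s: 11.22
tool_pos: [528.2, 117.1, 156.3]
eef_rot: [-3.142, -0.0, 2.487]
wrist_force: [-0.1, -0.2, -1.2]
opening: 26.4
```

```bash
python3 -c "
from mv import *; done([0.1,.6,-1.5],0)"; python3 st.py
```

```text
[528.2534923601365, 116.90956872136442, 156.49099999999999, 52.484671998614935]
11.225 [528.191 117.099 156.325] [-3.142 -0.     2.487] [-0.089 -0.208 -1.176] [ 0.013 -0.01  -0.003] 26.360688194897914
```

Call:
send_rows:
  commands:
    - [[0, 0, 1], [0, 0, 0], 0.2]
    - [[0, 0, 2], [0, 0, 0], 0.2]
    - [[0, 0, 2], [0, 0, 0], 0.2]
    - [[0, 0, 2], [0, 0, 0], 0.2]

```text
time_s: 11.72
tool_pos: [528.2, 117.0, 154.5]
eef_rot: [3.142, -0.0, 2.487]
wrist_force: [0.8, 0.7, -1.6]
opening: 26.5
```

```bash
python3 -c "
from mv import *; done([0,0,2],0)"; python3 st.py
```

```text
[528.2534923601365, 116.90956872136442, 154.49099999999999, 52.484671998614935]
11.725 [528.215 116.966 154.478] [ 3.142 -0.     2.487] [ 0.839  0.675 -1.619] [ 0.298 -0.105 -0.016] 26.512886216268427
```

Call:
send_rows:
  commands:
    - [[0, 0.3, 1], [0, 0, 0], 0.2]
    - [[0, 0.3, 2], [0, 0, 0], 0.2]
    - [[0, 0.3, 3], [0, 0, 0], 0.2]
    - [[0, 0.3, 3], [0, 0, 0], 0.2]
    - [[0, 0.3, 3], [0, 0, 0], 0.2]

```text
time_s: 12.35
tool_pos: [528.4, 117.1, 151.5]
eef_rot: [3.142, 0.0, 2.487]
wrist_force: [-0.1, -0.0, -1.0]
opening: 26.4
```

```bash
python3 -c "
from mv import *; done([0,0.3,3],0)"; python3 st.py
```

```text
[528.4361844546427, 117.14752585743089, 151.49099999999999, 52.484671998614935]
12.35 [528.436 117.11  151.53 ] [3.142 0.    2.487] [-0.065 -0.023 -0.956] [ 0.003  0.003 -0.022] 26.42101290636194
```

Call:
send_rows:
  commands:
    - [[0, 0, 1], [0, 0, 0], 0.2]
    - [[0, 0, 2], [0, 0, 0], 0.2]
    - [[0, 0, 3], [0, 0, 0], 0.2]
    - [[0, 0, 3.5], [0, 0, 0], 0.2]
    - [[0, 0, 3.5], [0, 0, 0], 0.2]
    - [[0, 0, 3.5], [0, 0, 0], 0.2]

```text
time_s: 13.1
tool_pos: [528.4, 117.2, 148.1]
eef_rot: [3.142, 0.0, 2.487]
wrist_force: [-0.3, 0.1, 3.0]
opening: 26.3
```

```bash
python3 -c "
from mv import *; done([0,0,3.5],0)"; python3 st.py
```

```text
[528.4361844546427, 117.14752585743089, 147.99099999999999, 52.484671998614935]
13.1 [528.408 117.152 148.064] [3.142 0.    2.487] [-0.286  0.086  2.977] [-0.032  0.247 -0.003] 26.330650975741985
```

Call:
send_rows:
  commands:
    - [[0, 0, 1], [0, 0, 0], 0.2]
    - [[0, 0, 1], [0, 0, 0], 0.2]
    - [[0, 0, 1], [0, 0, 0], 0.2]
    - [[0, 0, 1], [0, 0, 0], 0.2]

```text
time_s: 13.6
tool_pos: [528.4, 117.1, 147.1]
eef_rot: [3.142, 0.0, 2.487]
wrist_force: [-1.9, -0.4, 5.3]
opening: 26.7
```

```bash
python3 -c "
from mv import *; done([0,0,1],0)"; python3 st.py
python3 - <<'E'
from snap import *
snap("5",side=(120,220,220,320))
E
```

```text
[528.4361844546427, 117.14752585743089, 146.99099999999999, 52.484671998614935]
13.6 [528.427 117.15  147.078] [3.142 0.    2.487] [-1.909 -0.36   5.342] [-0.066  0.408  0.002] 26.676343874684385
```

View pics/s5.png

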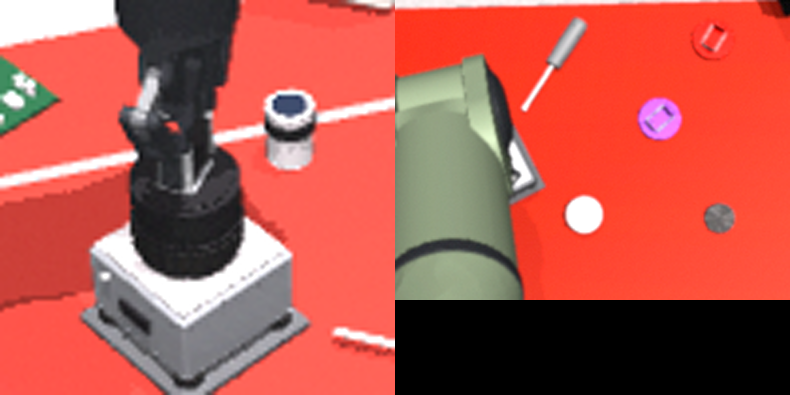

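Call:
send_rows:
  commands:
    - [[0, 0, 0], [0, 0, 0], 0.35]
    - [[0, 0, 0], [0, 0, 0], 0.5]
    - [[0, 0, 0], [0, 0, 0], 0.6]
    - [[0, 0, 0], [0, 0, 0], 0.6]
    - [[0, 0, 0], [0, 0, 0], 0.6]
    - [[0, 0, 0], [0, 0, 0], 0.6]

```text
time_s: 14.45
tool_pos: [528.4, 117.1, 147.0]
eef_rot: [-3.141, -0.0, 2.487]
wrist_force: [0.0, 0.9, -0.0]
opening: 51.3
```

```bash
python3 st.py
```

```text
14.45 [528.392 117.088 146.953] [-3.141 -0.     2.487] [ 0.009  0.896 -0.041] [-0.002  0.02  -0.001] 51.28134473671012
```

Call:
send_rows:
  commands:
    - [[0, 0, -10], [0, 0, 0], 0.6]
    - [[0, 0, -40], [0, 0, 0], 0.6]
    - [[0, 0, -90], [0, 0, 0], 0.6]
    - [[0, 0, -90], [0, 0, 0], 0.6]
    - [[402, 149, -90], [0, 0, 0], 0.6]
    - [[402, 149, -90], [0, 0, 0], 0.6]
    - [[402, 149, -90], [0, 0, 0], 0.6]
    - [[402, 149, -90], [0, 0, 0], 0.6]
    - [[402, 149, -90], [0, 0, 0], 0.6]
    - [[402, 149, -90], [0, 0, 0], 0.6]
    - [[402, 149, -90], [0, 0, 0], 0.6]
    - [[402, 149, -90], [0, 0, 0], 0.6]
    - [[402, 149, -90], [0, 0, 0], 0.6]
    - [[402, 149, -90], [0, 0, 0], 0.6]

```text
time_s: 16.2
tool_pos: [301.2, 479.2, 237.1]
eef_rot: [-3.142, 0.0, 2.485]
wrist_force: [0.8, 0.4, 1.3]
opening: 51.2
```

```bash
python3 st.py
python3 - <<'E'
from snap import *
snap("6",side=(120,200,220,320),top=(180,260,170,270))
from fit import *
import sys
np.set_printoptions(linewidth=250,threshold=sys.maxsize)
print(pts(load("top6"),194,236,196,236)[...,2].round().astype(int))
print(fitflange(load("top6"),(190,240,190,240),146,(528,117),144.4,152))
P=pts(load("top6"),190,240,190,240);x,y,z=P[...,0],P[...,1],P[...,2];r=np.hypot(x-527,y-116.5)
for lo,hi in((0,10),(21,29),(20,30),(32.5,36)):
    q=z[(r>lo)&(r<hi)&(z<152)&(z>130)]; print(lo,hi,np.median(q),len(q))
L=(z>154)&(z<185)&(r<30); m=cv2.kmeans(P[L][:,:2].astype(np.float32),2,None,(3,50,.1),5,cv2.KMEANS_PP_CENTERS)[2]; print(m,np.linalg.norm(m[0]-m[1]))
# flange height per quadrant
th=np.degrees(np.arctan2(y-116.5,x-527))
for a in range(-180,180,45):
    q=z[(r>22)&(r<30)&(z<153)&(th>a)&(th<a+45)]; print(a,q.mean().round(2),len(q))
E
```

```text
16.2 [301.236 479.151 237.145] [-3.142  0.     2.485] [0.78  0.409 1.282] [ 0.032 -0.012  0.033] 51.209025037115914
[[   4   -3    7    1    1   -1    0   -2   -1    0   -5   -3    1    1    1    3   -1    2    0    7    2 1319   -1    4    0    1    1   -2   -1    6   74   73   70 1319    7   15   -1    2    2    3]
 [   1    2    0    6    4    6    4   -3    1    4    2    2   -1    1   -1    1    0    4   -1    3   -2    0    2   -4   -1    2    3    3   72   72   74   75   76    6   14    6   10    1    5    7]
 [   1    4    2    2   -3   -1   -2   -1    3    0    0    2    3    5    0    2    0    3    6    4    0   -2    3    2    3    2   74   71   74   78   79   81   73   73    9   11   11    3    1    2]
 [   2    3    1   -2    7    2    6   -5    4   -1    2 1319    5    2   -1   -1    2    7    5    1   -1    1   -1    2   68   71   73   78   75   80   78   76   75   74   46   11   12    9    0    3]
 [   6    3    0    1   -3    2   -1    0    1    1    5   -4    0    2    5   -2    3    2    0    3    3    6   74   78   78   75   81   79   79   77   78   82   80   72 
[... 7197 characters left out ...]
   78   75   79   77   78   80   76   77   83   82   80   83   75   81   81   82   75   77   74   72   72   73   65   51   55   55   51    9]
 [   0    2   -1   -1    3   -3    2   -2    2    4    7   77   72   79   82   81   81   78   78   75   76   79   78   83   79   79   81   81   77   76   72   70   64   51   53   57   47    7   11    6]]
(array([527.11160731, 115.28559434]), np.float64(188.28000000000003))
0 10 144.88864963956138 50
21 29 144.91364703936034 195
20 30 144.97202221532228 240
32.5 36 142.30112236145064 113
[[536.9417   129.00233 ]
 [516.15063  101.786995]] 34.248264
-180 145.1 26
-135 145.4 25
-90 145.43 27
-45 145.46 24
0 145.22 25
45 144.87 24
90 144.14 26
135 144.84 27
```

View pics/s6.png

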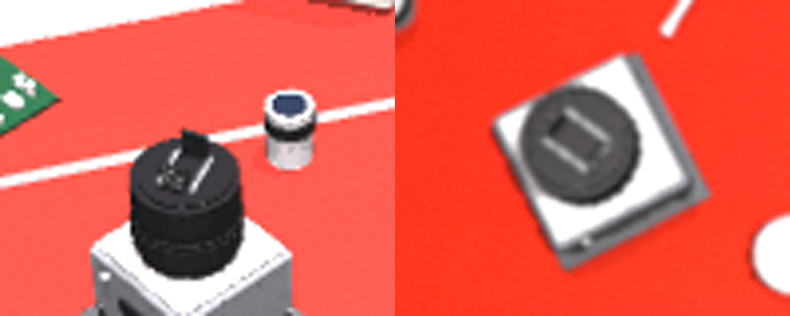

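```bash
python3 -c "
from workcell import manip
print(manip.close_job())"
```

```text
the job is handed in; nothing more can be done
None
```

The black dust cap is on the lens, flange flush on the rim, with its catches sprung out. I handed the job in at about 16 s, with the arm clear and touching nothing.

- **Grip:** I pinched the two lugs with 28 N and lifted the cap clear of the other things on the bench. The opening read 26.5 mm, which means both tabs were fully in.
- **Fit:** My first try touched the rim. The wrist moment showed which way the cap was off, so I eased it about 1.7 mm towards +x, +y and it dropped in. The mouth is near (528.4, 117.1) mm. The highest pressing force at any reading was about 7 N, against the 30 N limit.
- **Last checks:**
  - The flange top measures about 2.7 mm above the rim, against 3 mm nominal. It looks level within about 1 mm of scatter.
  - The lugs stand 34.2 mm apart, against 34 mm at rest, so both tabs have sprung fully out.
- **Not checked or disagreeing:**
  - I made no pull test. That the catches sit under the rim is inferred from the flush flange and the sprung-out lugs.
  - The cameras disagreed by 1 to 2 mm on the lens position, so contact settled it. A last flange-centre fit from the top camera gave (527.1, 115.3) but fitted poorly, so I did not use it.

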